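# Find the socket that fits the jig's nut

### The arm

A 6-joint arm with a two-finger parallel gripper is mounted at the origin on the work surface. World frame = base frame: x ahead of the robot, y to its left, z up, the work surface at z = 0. Lengths are in m, angles in rad, forces in N, time in s.
With the tool pointing down it reaches from about 0.3 to 0.875 m from the base axis. Payload 6.4 kg.
Tool frame: the origin (TCP) lies on the centre line of the jaws, within the pads' length; the fingertips stand 25 mm ahead of it and the grasp point (between the pads) lies 6 mm ahead of it (ctrl.tip_reach is the distance from the TCP to the fingertips, in m); z points along the fingers, y is the line along which they close (so a half turn about z gives the same grasp; the last joint's range is limited). The gripper opens to 85 mm and grips with 20 to 120 N. Pads are 22 mm wide; open, the fingers measure 114 mm over their backs; the gripper's body (76 mm by 85 mm) begins 54 mm behind the grasp point. The pads swing forward as they close: fully open they stand 13 mm farther back than shut.
Start: joints at [1.039, 0.181, 1.607, -0, 1.354, -0.206], TCP at [0.184, 0.545, 0.256] pointing down, gripper open.
Joint ranges: [-2.99, 2.99], [-0.89, 2.07], [0.3, 2.58], [-1.14, 4.28], [0, 2.63], [-3.12, 3.12]. Speed limits (rad/s): [2.57, 2.57, 3.01, 3.14, 3.14, 3.14].

### API

Orientations are given as a unit quaternion [w, x, y, z].
In Python, from bench import ctrl gives the robot as it stands.
- The arm moves only by the tool servo_tool, never from a script. Its argument "motion" is a list that holds one entry, the list of rows, each a list of 5 numbers: the shift along the tool's x, y, z in cm, then the turn about the tool's z in degrees, then the closure, from -1 (fully open) to 1 (shut). In form: [[[dx, dy, dz, twist, claw], ...]]. A call has 1 to 5 rows; each row is the pose to reach, as a shift and turn from the pose commanded when the call began, along the tool's axes at that moment; what a row does not reach only later rows make up. A row lasts 1/10 s, in which the tool goes at most 50 mm and 8.59 degrees, less where a joint would pass 70% of its speed; a pose out of reach is approached as far as the arm can. A call with a gripper value outside its range is refused whole. The fingers move at their own pace and stop on an object; the grip force is fixed at half the most. Time passes only in rows, so rows that repeat a pose let the fingers close. It gives the time, the measured TCP pose, the force, the opening and the grip force at its end, in the units of the state.
- ctrl.get_obs(): the state, without advancing time (a new reading comes with each control period).
- ctrl.camera(name): name is "side" or "top" or "wrist"; returns a dict with "pixels" (480x640x3 uint8, red, green, blue), "depth" (480x640 float32, m along the optical axis (not along the pixel's ray), 0 where there is no reading), "fx", "fy", "cx", "cy" (pixels), "R" (3x3) and "t" (3): a world point X has camera coordinates R X + t; the wrist camera has in their place "hand_eye" (4x4, takes a point from camera to tool coordinates, whose origin is the TCP and whose axes are the flange's). Camera axes: x right, y down, z forward; pixel columns grow to the right and rows downward; lengths in m; the calibration is good to about 2 mm. A picture is of the moment at which its call begins: read the wrist's pose just before it.
- ctrl.hand_in(): hands the job in; it is judged then, once.
The state is a dict: "time_s": time; "q": joint angles; "dq": joint speeds; "joint_efforts": joint torques, N m; "eef_pos": TCP position; "eef_rot": TCP orientation; "wrist_force": force on the tool from outside, world axes, zero at the start; "torque": the same for the moment, N m; "opening": opening from 0.0 (shut) to 1.0 (fully open); "grasp_force": force on a finger pad.
Only numpy, scipy, OpenCV 4.12 (cv2) and the standard library are available. Lean on these libraries where they do the work, as an engineer would, in place of code of your own. Each camera call takes 0.05 s, during which the arm holds its last target. There are 200 camera calls.

### The job

Find which of the three sockets in the wooden tray fits the hex nut on the neck-clamp jig, by trying them on the nut, and stand any that does not fit back upright in the tray. Seat the one that fits fully down over the nut, upright, and finish with the gripper still holding it there. Leave the other things on the bench where they are.

Things in the scene. Friction and masses are not known exactly. Their poses are not given: they have to be found in the camera images.
- tray: Fixed shallow wooden tray, 130 (x) x 290 (y) mm outside, walls 14 mm high and 6 mm thick, inner floor 6 mm above its underside. Origin: centre of its underside on the bench. The three sockets stand in a row along its y, near x = +20 mm and y = -88, 0, +88 mm, each turned a little.
- socket_a: Steel socket, 0.18 kg, standing bore-down in a tray place that varies; all three look alike outside. Round barrel 38.5 mm across, z 0 to 44 mm; square head 22 x 22 mm to grip, z 44 to 86 mm, faces along x and y. Below, a hex bore 34 mm deep, two flats facing x, size unknown: find by trying. Origin: centre of bottom rim, z up.
- socket_b: Outside the same as socket_a, with another bore. Only one of the three passes over the nut (2.5 mm play across flats, mouth bevelled 2 mm wide over the lowest 5 mm) and goes down until its rim rests on the washer; the other two stop on the nut's top, about 11 to 17 mm higher.
- socket_c: Outside the same as socket_a, with another bore: see socket_a and socket_b.
- jig: Neck-clamp jig screwed to the bench: maple base 130 (x) x 150 (y) x 18 mm, on it a dark heel block 70 x 90 mm up to z = 40 mm, a brass washer 52 mm in diameter up to z = 44 mm, then the hex nut at the centre. It does not move and the nut does not turn. Origin: centre of its underside.
- nut_seat (a point): Foot of the hex nut on its axis (top of the washer), jig's axes. The nut is 24 mm across flats (27.7 mm across corners); two of its flats face along the jig's x. The nut's hexagon reaches 13 mm above this point, its bevelled top 16 mm, the stud's end (14 mm thick) 27 mm. A seated socket's rim centre lies at this point.
- bone_nut: Bystander: white bone string nut, 9 x 46 x 6 mm, lying in the tray's strip nearest the robot. Origin: centre of its underside.
- sanding_block: Bystander: oak sanding block, 55 x 110 x 32 mm, on the robot's side, between tray and jig. Origin: centre of its underside.
- glue_bottle: Bystander: glue bottle, 48 mm in diameter, 110 mm tall, beyond the jig. Origin: centre of its underside.
- fret_block: Bystander: dark wooden fret-pressing block, 50 x 80 x 30 mm. Origin: centre of its underside.

How it is judged:
On the way, in this order (a step that is already met when the one before it is completed fails the run):
1. a socket is lifted out of the tray by the gripper (((z of socket_a in the frame of tray above 0.03 m and contact force between the fingers and socket_a above 2 N) or (z of socket_b in the frame of tray above 0.03 m and contact force between the fingers and socket_b above 2 N) or (z of socket_c in the frame of tray above 0.03 m and contact force between the fingers and socket_c above 2 N))), for 0.2 s.
2. a socket (only the one that fits can) is seated fully down on the nut, held (((horizontal distance between socket_a and nut_seat below 0.004 m and z of socket_a in the frame of nut_seat below 0.004 m and angle between socket_a's own z axis and vertical below 0.08 rad and contact force between the fingers and socket_a above 2 N) or (horizontal distance between socket_b and nut_seat below 0.004 m and z of socket_b in the frame of nut_seat below 0.004 m and angle between socket_b's own z axis and vertical below 0.08 rad and contact force between the fingers and socket_b above 2 N) or (horizontal distance between socket_c and nut_seat below 0.004 m and z of socket_c in the frame of nut_seat below 0.004 m and angle between socket_c's own z axis and vertical below 0.08 rad and contact force between the fingers and socket_c above 2 N))), for 0.2 s.
At the end, for the whole second after the job is handed in: The socket that fits is down over the nut, its rim within 4 mm of the washer and within 4 mm of the nut's axis, upright within 0.08 rad, still, and gripped by the fingers (over 2 N). The other two stand upright (within 0.1 rad) on the tray's floor, untouched and at rest (((horizontal distance between socket_a and nut_seat below 0.004 m and z of socket_a in the frame of nut_seat below 0.004 m and angle between socket_a's own z axis and vertical below 0.08 rad and contact force between the fingers and socket_a above 2 N and linear speed of each of socket_a, socket_b, socket_c below 0.02 m/s and x of socket_b in the frame of tray between -0.055 and 0.055 m and y of socket_b in the frame of tray between -0.135 and 0.135 m and z of each of socket_b, socket_c in the frame of tray below 0.012 m and angle between each of socket_b, socket_c's own z axis and vertical below 0.1 rad and contact force between each of the arm, the fingers and socket_b below 0.5 N and x of socket_c in the frame of tray between -0.055 and 0.055 m and y of socket_c in the frame of tray between -0.135 and 0.135 m and contact force between each of the arm, the fingers and socket_c below 0.5 N) or (horizontal distance between socket_b and nut_seat below 0.004 m and z of socket_b in the frame of nut_seat below 0.004 m and angle between socket_b's own z axis and vertical below 0.08 rad and contact force between the fingers and socket_b above 2 N and linear speed of each of socket_b, socket_a, socket_c below 0.02 m/s and x of socket_a in the frame of tray between -0.055 and 0.055 m and y of socket_a in the frame of tray between -0.135 and 0.135 m and z of each of socket_a, socket_c in the frame of tray below 0.012 m and angle between each of socket_a, socket_c's own z axis and vertical below 0.1 rad and contact force between each of the arm, the fingers and socket_a below 0.5 N and x of socket_c in the frame of tray between -0.055 and 0.055 m and y of socket_c in the frame of tray between -0.135 and 0.135 m and contact force between each of the arm, the fingers and socket_c below 0.5 N) or (horizontal distance between socket_c and nut_seat below 0.004 m and z of socket_c in the frame of nut_seat below 0.004 m and angle between socket_c's own z axis and vertical below 0.08 rad and contact force between the fingers and socket_c above 2 N and linear speed of each of socket_c, socket_a, socket_b below 0.02 m/s and x of socket_a in the frame of tray between -0.055 and 0.055 m and y of socket_a in the frame of tray between -0.135 and 0.135 m and z of each of socket_a, socket_b in the frame of tray below 0.012 m and angle between each of socket_a, socket_b's own z axis and vertical below 0.1 rad and contact force between each of the arm, the fingers and socket_a below 0.5 N and x of socket_b in the frame of tray between -0.055 and 0.055 m and y of socket_b in the frame of tray between -0.135 and 0.135 m and contact force between each of the arm, the fingers and socket_b below 0.5 N))); the arm keeps its last pose, push and grip.
It fails at once if another thing on the bench is moved by more than 30 mm (distance of any of bone_nut, sanding_block, glue_bottle, fret_block from where it was at the start of the episode above 0.03 m).
It also fails if it takes over 72 s, if anything falls off the work surface, if the arm or the gripper's body presses on something with over 40 N, if the wrist force passes 120 N, or if a joint passes its speed limit or range.

## Working session

There is one attempt and no reset: what is moved stays moved. The work goes in short steps, Python scripts to look and compute and a tool call to move; the robot and the scene stay as the last step left them, time stands still between calls to the robot, and variables do not carry over. Pictures are saved under pics/ and viewed, at most 10 in all, crops included, and the job is handed in when it is done.

Besides the shell and the picture viewer there is one more tool, called after ">>>" as name(argument=value, ...) on one line, values as JSON. servo_tool: Moves the arm, as the interface text tells. Its arguments: {"type":"object","properties":{"motion":{"type":"array"}},"required":["motion"]}

```bash
mkdir -p pics; python3 - <<'E'
from bench import ctrl
import cv2,pickle,numpy as np
o=ctrl.get_obs();print(o)
d={}
for n in("top","side"):
    c=ctrl.camera(n);d[n]=c;cv2.imwrite(f"pics/{n}0.png",c["pixels"][:,:,::-1])
    print(n,c["fx"],c["cx"],c["cy"],c["R"],c["t"])
pickle.dump(d,open("c0.pkl","wb"))
E
```

```text
{'time_s': 0.0, 'q': array([ 1.03866388e+00,  1.81507100e-01,  1.60797686e+00,  3.55690513e-06,
        1.35379304e+00, -2.06311634e-01]), 'dq': array([ 4.61775421e-04,  9.98667244e-05, -3.82768818e-04, -3.60487707e-04,
        8.71778291e-04, -1.75462635e-03]), 'joint_efforts': array([-5.78133531e-04, -4.44878983e+01, -3.51330972e+01, -5.62172172e-04,
        9.70745663e-03,  2.16363759e-05]), 'eef_pos': array([0.18378422, 0.54432018, 0.25541825]), 'eef_rot': array([-3.05551718e-04,  1.62191084e-01,  9.86759010e-01, -7.84792224e-04]), 'wrist_force': array([ 0.10762572, -0.63174214,  0.43766441]), 'torque': array([ 0.03031021,  0.00339402, -0.03818973]), 'grasp_force': 0.0, 'opening': 1.0023342970225582}
top 579.831499357905 309.6160919708012 242.4318798622573 [[ 0.01598347 -0.99985357  0.0061131 ]
 [-0.99116917 -0.01664896 -0.13155409]
 [ 0.13163661 -0.00395642 -0.99129014]] [-0.02030648  0.56905824  1.03292146]
side 585.6972162625889 325.393092854852 229.05793547474747 [[-0.92535826 -0.37905746 -0.00524685]
 [-0.26868986  0.66556598 -0.69629569]
 [ 0.2674282  -0.64291319 -0.71773587]] [0.53031257 0.19875582 0.95419597]
```

View pics/top0.png

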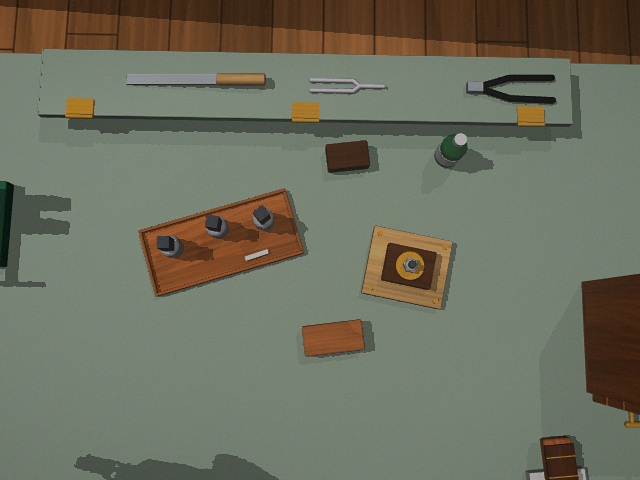

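View pics/side0.png

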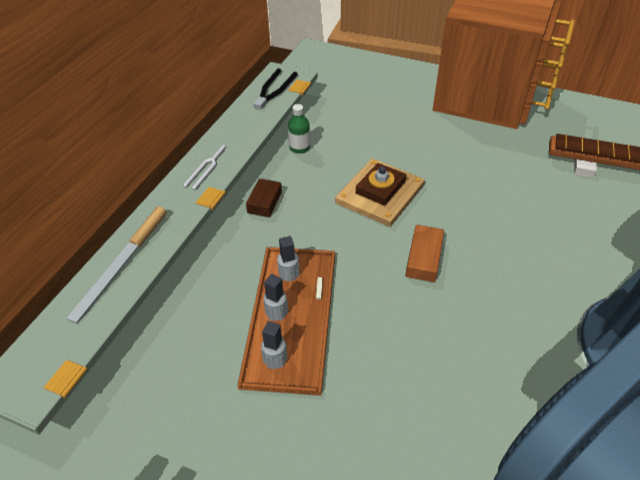

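The top view shows sockets in the tray with heads near (166,243), (214,223) and (262,215), and the jig nut near (411,265). The fret block is at (347,156), the bottle at (452,150) and the sanding block at (333,338). The side view shows the same layout, with the sockets standing upright.

```bash
cat > h.py <<'E'
import numpy as np,cv2,pickle
from scipy.spatial.transform import Rotation as Ro
def world(c,T=None):
    """depth image -> HxWx3 world points; T: camera->world 4x4 (wrist)"""
    v,u=np.mgrid[0:480,0:640];z=c["depth"]
    P=np.stack([(u-c["cx"])/c["fx"]*z,(v-c["cy"])/c["fy"]*z,z],-1)
    if T is None: return (P-c["t"])@c["R"]
    return P@T[:3,:3].T+T[:3,3]
def toolT(o):
    T=np.eye(4);w,x,y,z=o["eef_rot"];T[:3,:3]=Ro.from_quat([x,y,z,w]).as_matrix();T[:3,3]=o["eef_pos"];return T
def wrist(ctrl,name):
    o=ctrl.get_obs();c=ctrl.camera("wrist");T=toolT(o)@c["hand_eye"]
    cv2.imwrite(f"pics/{name}.png",c["pixels"][:,:,::-1]);pickle.dump((o,c,T),open(name+".pkl","wb"));return o,c,T
def blobs(W,lo,hi,roi,amin=15):
    z=W[...,2];m=((z>lo)&(z<hi)&(W[...,0]>roi[0])&(W[...,0]<roi[1])&(W[...,1]>roi[2])&(W[...,1]<roi[3])).astype(np.uint8)
    n,l,s,_=cv2.connectedComponentsWithStats(m);out=[]
    for i in range(1,n):
        if s[i,4]>=amin:
            p=W[l==i];r=cv2.minAreaRect((p[:,:2]*1000).astype(np.float32));out.append((r,np.median(p[:,2]),s[i,4]))
    return out
E
python3 - <<'E'
from h import *
d=pickle.load(open("c0.pkl","rb"));np.set_printoptions(precision=4,suppress=True)
for n in d:
    W=world(d[n]);print(n)
    for r,z,k in blobs(W,.082,.1,(.2,.75,-.2,.5)):print(" head",r,z,k)
    for r,z,k in blobs(W,.064,.08,(.2,.7,-.3,.0),4):print(" stud",r,z,k)
    for r,z,k in blobs(W,.012,.05,(.2,.75,-.3,.5),60):print(" low",r,z,k)
    for r,z,k in blobs(W,.033,.05,(.2,.6,-.3,0.1),60):print(" heel",r,z,k)
c=d["top"]
for (u,v) in [(166,243),(214,223),(262,215),(411,265)]:
    print(world(c)[v,u])
E
```

```text
top
 head ((613.7152709960938, 76.48188781738281), (22.320755004882812, 22.21047019958496), 38.596370697021484) 0.09049978912250717 162
 head ((597.3274536132812, 162.3987579345703), (22.420936584472656, 22.33708953857422), 82.28800201416016) 0.09088199587418136 170
 head ((558.8770141601562, 246.20211791992188), (21.949968338012695, 21.64183807373047), 2.108395576477051) 0.09069906111085044 170
 stud ((529.2490234375, -193.38003540039062), (11.293966293334961, 12.203255653381348), 0.4802829623222351) 0.06959948702275906 45
 low ((734.71435546875, -81.06365966796875), (38.97080612182617, 80.90898132324219), 6.763423442840576) 0.028384566966620187 830
 low ((733.2276000976562, -266.8822021484375), (45.22260284423828, 16.491649627685547), 66.55555725097656) 0.03175198605082181 156
 low ((611.4793701171875, 76.0656967163086), (33.65501403808594, 38.077205657958984), 32.66373062133789) 0.04606898859982262 165
 low ((593.3798217773438, 158.86636352539062), (27.348051071166992, 39.50137710571289), 46.606693267822266) 0.04567647371179543 175
 low ((529.599609375, -194.34146118164062), (150.
[... 2362 characters left out ...]
000331878662109, 83.51807403564453), 17.479259490966797) 0.013155057978100248 113
 low ((557.521240234375, 251.09832763671875), (39.242042541503906, 29.271883010864258), 27.028169631958008) 0.038375694437838975 447
 low ((593.0396118164062, 288.52532958984375), (28.077842712402344, 68.23146057128906), 45.34423828125) 0.013073211467027303 134
 low ((481.73388671875, 269.99273681640625), (51.963417053222656, 25.597137451171875), 60.35227584838867) 0.013390573588296116 101
 heel ((529.5828247070312, -194.92947387695312), (94.72930908203125, 71.9018325805664), 79.79446411132812) 0.03914970169906189 947
[0.5571 0.2408 0.0902]
[0.5937 0.1579 0.0919]
[0.61   0.0741 0.0891]
[ 0.5274 -0.1921  0.0705]
```

```bash
cat > g.py <<'E'
import sys
from bench import ctrl
from h import *
# usage: g.py x y z(mm) yawOfToolY(deg)
o=ctrl.get_obs();T=toolT(o);np.set_printoptions(precision=2,suppress=True)
y=np.degrees(np.arctan2(T[1,1],T[0,1]))
print("t %.2f tcp"%o["time_s"],T[:3,3]*1000,"yawY %.1f"%y,"tilt",T[:2,2],"F",o["wrist_force"],"M",o["torque"],"op %.3f gf %.1f"%(o["opening"],o["grasp_force"]),"q6 %.2f"%o["q"][5])
for i in range(1,len(sys.argv)-3,4):
    a=np.array(sys.argv[i:i+4],float)
    tw=-(a[3]-y);tw=(tw+90)%180-90
    print("-> cm",(T[:3,:3].T@(a[:3]/1000-T[:3,3]))*100,"twist %.1f"%tw)
E
python3 g.py 559 246.5 150 92 559 246.5 82 92
```

```text
t 0.10 tcp [183.8  544.34 255.47] yawY 71.3 tilt [-0. -0.] F [-0.26 -0.3  -0.26] M [ 0.01 -0.02  0.01] op 0.999 gf 0.0 q6 -0.21
-> cm [-45.08 -16.19  10.56] twist -20.7
-> cm [-45.08 -16.18  17.36] twist -20.7
```

>>> servo_tool(motion=[[[-45.1, -16.2, 10.5, -20.7, -0.2], [-45.1, -16.2, 10.5, -20.7, -0.2], [-45.1, -16.2, 10.5, -20.7, -0.2], [-45.1, -16.2, 10.5, -20.7, -0.2], [-45.1, -16.2, 10.5, -20.7, -0.2]]])

```text
time_s: 0.6
eef_pos: [0.3704, 0.3964, 0.2038]
eef_rot: [-0.0, -0.018, 1.0, -0.0]
wrist_force: [0.6, 0.7, 0.3]
opening: 0.598
grasp_force: 0.0
```

```bash
python3 g.py 559 246.5 150 92
```

```text
t 0.60 tcp [370.43 396.45 203.81] yawY 92.1 tilt [-0. -0.] F [0.57 0.67 0.33] M [-0.02 -0.01  0.01] op 0.598 gf 0.0 q6 -1.01
-> cm [-18.31 -15.66   5.38] twist 0.1
```

>>> servo_tool(motion=[[[-18.3, -15.7, 5.4, 0, -0.2], [-18.3, -15.7, 5.4, 0, -0.2], [-18.3, -15.7, 5.4, 0, -0.2], [-18.3, -15.7, 5.4, 0, -0.2], [-18.3, -15.7, 5.4, 0, -0.2]]])

```text
time_s: 1.1
eef_pos: [0.5591, 0.2457, 0.1495]
eef_rot: [-0.0, -0.017, 1.0, -0.0]
wrist_force: [-0.4, 0.2, -0.5]
opening: 0.6
grasp_force: 0.0
```

```bash
python3 - <<'E'
from bench import ctrl
from h import *
o,c,T=wrist(ctrl,"w1");W=world(c,T)
for r,z,k in blobs(W,.08,.1,(.3,.75,-.2,.5)):print(" head",r,z,k)
E
python3 g.py 559 246.5 82 92
```

```text
head ((560.04248046875, 246.2429962158203), (22.439828872680664, 22.029855728149414), 2.4253296852111816) 0.09152597983209924 2124
 head ((597.98681640625, 162.33546447753906), (22.27582359313965, 23.15074920654297), 82.65788269042969) 0.0912924830305934 2082
 head ((614.094482421875, 83.10430908203125), (16.435441970825195, 29.41210174560547), 89.90961456298828) 0.08970862543638242 1383
t 1.15 tcp [563.68 240.71 148.08] yawY 91.8 tilt [ 0. -0.] F [ 1.36 -5.16 -0.17] M [-0.12 -0.01 -0.04] op 0.602 gf 0.0 q6 -1.39
-> cm [0.46 0.61 6.61] twist -0.2
```

View pics/w1.png

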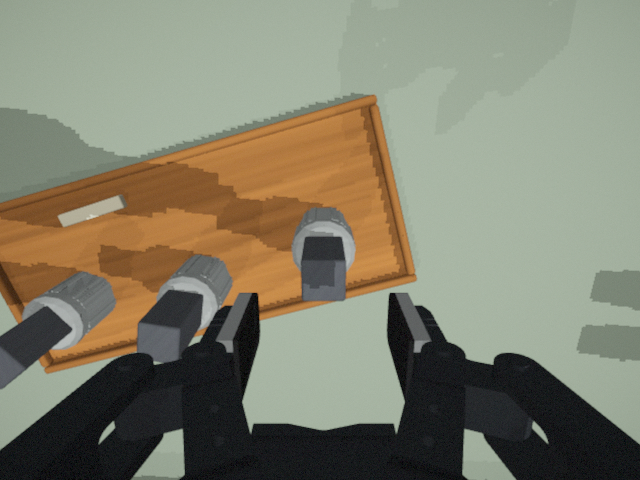

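The wrist view shows socket 3 straight ahead near (323,250), between the open pads. Depth puts its head at (560,246) mm, yaw 2.3°, which agrees with the top view.

>>> servo_tool(motion=[[[0, 0, 0, 0, -0.2], [0, 0, 0, 0, -0.2]]])

```text
time_s: 1.35
eef_pos: [0.5573, 0.2475, 0.1498]
eef_rot: [-0.001, -0.017, 1.0, 0.0]
wrist_force: [0.8, 0.0, 0.4]
opening: 0.601
grasp_force: 0.0
```

```bash
python3 g.py 559.7 246.3 82 92.3
```

```text
t 1.35 tcp [557.26 247.49 149.84] yawY 92.0 tilt [-0.  0.] F [0.76 0.05 0.44] M [-0.03  0.02  0.01] op 0.601 gf 0.0 q6 -1.38
-> cm [-0.25 -0.13  6.78] twist -0.3
```

>>> servo_tool(motion=[[[0, 0, 0, 0, -0.2], [0, 0, 0, 0, -0.2], [0, 0, 0, 0, -0.2], [0, 0, 0, 0, -0.2]]])

```text
time_s: 1.75
eef_pos: [0.5576, 0.2482, 0.1508]
eef_rot: [0.0, -0.018, 1.0, 0.0]
wrist_force: [-0.3, 0.4, 0.8]
opening: 0.6
grasp_force: 0.0
```

```bash
python3 - <<'E'
from bench import ctrl
from h import *
o,c,T=wrist(ctrl,"w2");W=world(c,T)
for r,z,k in blobs(W,.08,.1,(.3,.75,-.2,.5)):print(" head",r,z,k)
E
python3 g.py 559.7 246.3 82 92.3
```

```text
head ((560.0757446289062, 246.13787841796875), (22.745813369750977, 21.959688186645508), 1.8165961503982544) 0.09152096255814406 2112
 head ((597.8200073242188, 162.2297821044922), (22.497285842895508, 22.690187454223633), 82.77937316894531) 0.09126383757392006 2038
 head ((613.5851440429688, 83.74481201171875), (28.665878295898438, 15.712366104125977), 1.2326369285583496) 0.08895941429326695 1229
t 1.80 tcp [557.7  248.02 150.77] yawY 92.1 tilt [0. 0.] F [0.67 0.11 0.18] M [-0.02  0.   -0.01] op 0.597 gf 0.0 q6 -1.38
-> cm [-0.19 -0.18  6.88] twist -0.2
```

>>> servo_tool(motion=[[[-0.2, -0.2, 2.5, 0, -0.2], [-0.2, -0.2, 5, 0, -0.2], [-0.2, -0.2, 6.5, 0, -0.2], [-0.2, -0.2, 6.9, 0, -0.2], [-0.2, -0.2, 6.9, 0, -0.2]]])

```text
time_s: 2.3
eef_pos: [0.5597, 0.2456, 0.0811]
eef_rot: [-0.001, -0.018, 1.0, -0.0]
wrist_force: [0.3, 0.5, 0.4]
opening: 0.598
grasp_force: 0.0
```

>>> servo_tool(motion=[[[0, 0, 0, 0, 1], [0, 0, 0, 0, 1], [0, 0, 0, 0, 1], [0, 0, 0, 0, 1], [0, 0, 0, 0, 1]]])

```text
time_s: 2.8
eef_pos: [0.5611, 0.2458, 0.083]
eef_rot: [0.001, -0.018, 1.0, 0.0]
wrist_force: [-0.0, 0.3, 6.0]
opening: 0.25
grasp_force: 59.5
```

```bash
python3 g.py 559.7 246.3 120 92.3
```

```text
t 2.80 tcp [561.1  245.8   82.96] yawY 92.0 tilt [0. 0.] F [-0.01  0.28  6.02] M [ 0.01  0.01 -0.01] op 0.250 gf 59.5 q6 -1.39
-> cm [ 0.13  0.06 -3.7 ] twist -0.3
```

>>> servo_tool(motion=[[[0, 0, -4, 0, 1], [0, 0, -8, 0, 1], [0, 0, -11.5, 0, 1], [0, 0, -12, 0, 1], [0, 0, -12, 0, 1]]])

```text
time_s: 3.3
eef_pos: [0.5605, 0.2457, 0.2026]
eef_rot: [0.001, -0.018, 1.0, 0.0]
wrist_force: [0.4, 0.0, -1.7]
opening: 0.248
grasp_force: 59.1
```

```bash
python3 g.py 530 -194.3 190 79.1
```

```text
t 3.30 tcp [560.49 245.68 202.58] yawY 92.0 tilt [0. 0.] F [ 0.42  0.   -1.75] M [-0.03  0.02 -0.01] op 0.248 gf 59.1 q6 -1.39
-> cm [  4.61 -43.86   1.23] twist 12.9
```

>>> servo_tool(motion=[[[0.3, -3, 0, 0, 1], [0.8, -7.5, 0.2, 0, 1], [1.3, -12, 0.4, 0, 1], [1.8, -17, 0.6, 0, 1], [2.3, -22, 0.6, 0, 1]]])

```text
time_s: 3.8
eef_pos: [0.5426, 0.0242, 0.1924]
eef_rot: [-0.002, -0.018, 1.0, 0.0]
wrist_force: [0.8, -1.0, -1.2]
opening: 0.25
grasp_force: 59.3
```

>>> servo_tool(motion=[[[0.6, -5, 0, 4, 1], [1.1, -10, 0.2, 8, 1], [1.6, -15, 0.4, 12.9, 1], [2.1, -19.5, 0.6, 12.9, 1], [2.3, -21.9, 0.6, 12.9, 1]]])

```text
time_s: 4.3
eef_pos: [0.5275, -0.1971, 0.1865]
eef_rot: [-0.002, 0.096, 0.995, 0.001]
wrist_force: [1.5, 0.1, -1.8]
opening: 0.251
grasp_force: 59.4
```

>>> servo_tool(motion=[[[0, 0, 0, 0, 1], [0, 0, 0, 0, 1], [0, 0, 0, 0, 1], [0, 0, 0, 0, 1], [0, 0, 0, 0, 1]]])

```text
time_s: 4.8
eef_pos: [0.5298, -0.1931, 0.1893]
eef_rot: [-0.0, 0.094, 0.996, 0.0]
wrist_force: [-0.3, 0.5, -1.9]
opening: 0.25
grasp_force: 59.4
```

```bash
python3 - <<'E'
from bench import ctrl
from h import *
o,c,T=wrist(ctrl,"w3");W=world(c,T)
R=(.4,.65,-.35,-.05)
for r,z,k in blobs(W,.064,.075,R):print(" stud",r,z,k)
for r,z,k in blobs(W,.036,.049,R,100):print(" heel",r,z,k)
for r,z,k in blobs(W,.012,.05,R,100):print(" base",r,z,k)
E
python3 g.py 530 -194.3 140 79.1
```

```text
heel ((530.613037109375, -195.44189453125), (90.1445083618164, 70.09539031982422), 79.22032165527344) 0.03999089994181168 8524
 base ((412.61199951171875, -80.28672790527344), (32.49574279785156, 60.7859992980957), 6.8578410148620605) 0.031561495949540386 4808
 base ((530.7435302734375, -195.38302612304688), (150.43553161621094, 129.99603271484375), 78.85761260986328) 0.018289933736125558 26390
t 4.85 tcp [ 529.83 -193.27  189.45] yawY 79.2 tilt [-0.  0.] F [-0.29  0.45 -2.37] M [-0.02 -0.03  0.01] op 0.248 gf 59.4 q6 -1.94
-> cm [-0.04 -0.1   4.94] twist 0.1
```

View pics/w3.png

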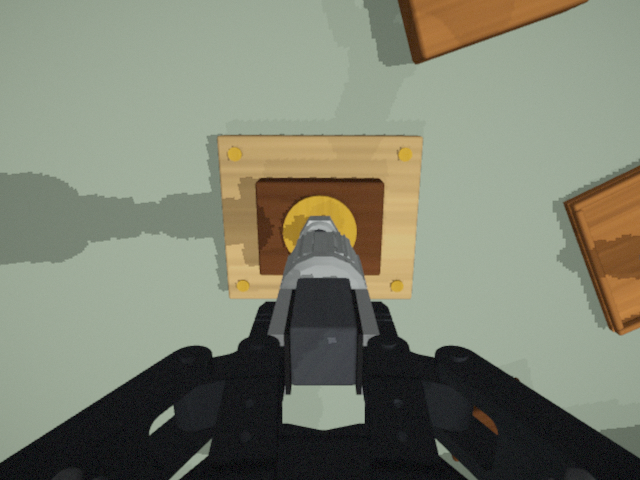

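The wrist view shows the held socket (head near (323,320)) in front of the nut at (320,222). The jig base is square to the tool, so the yaw is right. Next I measure the held head in this same image.

```bash
python3 - <<'E'
from h import *
o,c,T=pickle.load(open("w3.pkl","rb"));W=world(c,T)
TT=toolT(o);Wt=(W-TT[:3,3])@TT[:3,:3]
z=Wt[...,2];m=(c["depth"]>0)&(z>-.02)&(z<.0)&(abs(Wt[...,0])<.02)&(abs(Wt[...,1])<.0105)
print(m.sum(),np.histogram(z[m],8))
p=Wt[m&(z<-.006)];print(p.min(0)*1e3,p.max(0)*1e3,np.percentile(p,[2,50,98],axis=0)*1e3)
# barrel shoulder ~ z=+33
m=(z>.028)&(z<.085)&(abs(Wt[...,0])<.03)&(abs(Wt[...,1])<.03);q=Wt[m];
for a in range(28,85,8):
    s=q[(q[:,2]*1e3>=a)&(q[:,2]*1e3<a+8)]
    if len(s):print(a,len(s),np.percentile(s,[1,99],axis=0)[:,:2]*1e3)
J=np.array([.5307,-.1954,.044]);print("jig in tool",(TT[:3,:3].T@(J-TT[:3,3]))*1e3)
E
```

```text
4619 (array([  45,   78, 2843, 1015,  183,  153,  140,  162]), array([-1.32829933e-02, -1.16226878e-02, -9.96238230e-03, -8.30207679e-03,
       -6.64177128e-03, -4.98146577e-03, -3.32116026e-03, -1.66085475e-03,
       -5.49240011e-07]))
[-10.41711463 -10.4950467  -13.28299332] [12.53508864 10.49612323 -6.0008469 ] [[ -9.26540847 -10.32181706 -10.27240491]
 [  2.19499684  -0.18650015  -8.67265484]
 [ 11.76073662  10.06046608  -6.88447894]]
28 1590 [[  6.1769407  -16.44243882]
 [ 19.41711205  16.80145527]]
36 548 [[  3.04253684 -18.14506718]
 [ 19.83046134  18.95173341]]
44 351 [[  2.91577698 -18.37819063]
 [ 19.31543559  18.92674765]]
52 357 [[  4.19780821 -18.21335856]
 [ 19.44719837  18.64574763]]
60 335 [[  3.52364122 -18.01905159]
 [ 19.41009898  18.90456869]]
68 285 [[  2.40858137 -18.4239101 ]
 [ 19.35168345  18.83438679]]
76 50 [[  5.47649253 -17.9240376 ]
 [ 19.09125013  18.45185369]]
jig in tool [ -1.395368    -2.1188237  145.28391426]
```

>>> servo_tool(motion=[[[-0.2, -0.18, 1.5, 0, 1], [-0.2, -0.18, 3, 0, 1], [-0.2, -0.18, 3.8, 0, 1], [-0.2, -0.18, 3.8, 0, 1], [-0.2, -0.18, 3.8, 0, 1]]])

```text
time_s: 5.35
eef_pos: [0.5311, -0.1963, 0.1509]
eef_rot: [-0.0, 0.095, 0.996, 0.0]
wrist_force: [-0.1, -0.2, -1.1]
opening: 0.251
grasp_force: 59.4
```

>>> servo_tool(motion=[[[0, 0, 0.4, 0, 1], [0, 0, 0.8, 0, 1], [0, 0, 1.1, 0, 1], [0, 0, 1.4, 0, 1], [0, 0, 1.4, 0, 1]]])

```text
time_s: 5.85
eef_pos: [0.531, -0.1962, 0.1369]
eef_rot: [-0.0, 0.095, 0.996, 0.0]
wrist_force: [0.3, -0.3, -1.3]
opening: 0.248
grasp_force: 59.4
```

```bash
python3 g.py 530 -194.3 121 79.1
```

```text
t 5.85 tcp [ 530.99 -196.24  136.93] yawY 79.1 tilt [-0.  0.] F [ 0.3  -0.26 -1.3 ] M [-0.02  0.02  0.03] op 0.248 gf 59.4 q6 -1.94
-> cm [0.13 0.17 1.59] twist 0.0
```

>>> servo_tool(motion=[[[0, 0.1, 0, 0, 1], [0, 0.1, 0.2, 0, 1], [0, 0.1, 0.4, 0, 1], [0, 0.1, 0.4, 0, 1], [0, 0.1, 0.4, 0, 1]]])

```text
time_s: 6.35
eef_pos: [0.5319, -0.1959, 0.1347]
eef_rot: [0.0, 0.095, 0.996, -0.001]
wrist_force: [-3.4, -0.5, 5.9]
opening: 0.25
grasp_force: 60.7
```

```bash
python3 g.py 530 -194.3 121 79.1
```

```text
t 6.35 tcp [ 531.87 -195.93  134.73] yawY 79.1 tilt [ 0. -0.] F [-3.43 -0.47  5.88] M [ 0.01  0.6  -0.06] op 0.250 gf 60.7 q6 -1.94
-> cm [0.22 0.13 1.37] twist 0.0
```

>>> servo_tool(motion=[[[0.15, 0, 0.0, 0, 1], [0.15, 0, 0.1, 0, 1], [0.15, 0, 0.2, 0, 1], [0.15, 0, 0.2, 0, 1]]])

```text
time_s: 6.75
eef_pos: [0.5316, -0.196, 0.1346]
eef_rot: [0.002, 0.095, 0.996, -0.001]
wrist_force: [-3.7, 2.6, 16.2]
opening: 0.249
grasp_force: 62.3
```

```bash
python3 g.py 530 -194.3 121 79.1
```

```text
t 6.75 tcp [ 531.61 -195.98  134.58] yawY 79.1 tilt [ 0. -0.] F [-3.7   2.62 16.16] M [ 0.46  0.64 -0.  ] op 0.249 gf 62.3 q6 -1.94
-> cm [0.19 0.14 1.36] twist 0.0
```

>>> servo_tool(motion=[[[0.1, 0, 0, 0, 1], [0.2, 0, 0, 0, 1], [0.2, 0.1, 0, 0, 1], [0.2, 0.2, 0, 0, 1], [0.2, 0.2, 0, 0, 1]]])

```text
time_s: 7.25
eef_pos: [0.531, -0.1954, 0.1346]
eef_rot: [0.004, 0.095, 0.996, -0.003]
wrist_force: [1.7, -4.1, 9.1]
opening: 0.244
grasp_force: 61.1
```

>>> servo_tool(motion=[[[-0.1, 0, 0, 0, 1], [-0.2, 0, 0, 0, 1], [-0.2, 0, 0, 0, 1]]])

```text
time_s: 7.55
eef_pos: [0.5317, -0.1955, 0.1345]
eef_rot: [0.002, 0.095, 0.996, -0.002]
wrist_force: [-5.0, -3.7, 15.2]
opening: 0.25
grasp_force: 61.7
```

>>> servo_tool(motion=[[[0, -0.15, 0, 0, 1], [0, -0.3, 0, 0, 1], [0.1, -0.3, 0, 0, 1], [0.2, -0.3, 0, 0, 1], [0.2, -0.3, 0, 0, 1]]])

```text
time_s: 8.05
eef_pos: [0.5309, -0.1961, 0.1346]
eef_rot: [0.004, 0.095, 0.995, -0.001]
wrist_force: [3.1, 4.3, 12.0]
opening: 0.245
grasp_force: 61.3
```

```bash
python3 g.py 530 -194.3 121 79.1
```

```text
t 8.05 tcp [ 530.85 -196.1   134.56] yawY 79.1 tilt [ 0.01 -0.  ] F [ 3.06  4.28 11.99] M [ 0.92 -0.78  0.02] op 0.245 gf 61.3 q6 -1.95
-> cm [0.13 0.16 1.35] twist 0.0
```

The socket centres itself on the nut's bevel. It is held laterally on both sides, but stops 13.6 mm high, so this one is undersize. It goes back to the tray.

>>> servo_tool(motion=[[[-0.1, 0.1, -2, 0, 1], [-0.1, 0.1, -5, 0, 1], [-0.1, 0.1, -6.5, 0, 1], [-0.1, 0.1, -6.5, 0, 1], [-0.1, 0.1, -6.5, 0, 1]]])

```text
time_s: 8.55
eef_pos: [0.5287, -0.1948, 0.1957]
eef_rot: [-0.0, 0.095, 0.996, 0.0]
wrist_force: [0.2, 0.6, -2.3]
opening: 0.252
grasp_force: 59.4
```

```bash
python3 g.py 560.5 245.7 200 92
```

```text
t 8.55 tcp [ 528.69 -194.79  195.73] yawY 79.1 tilt [-0.  0.] F [ 0.18  0.62 -2.27] M [-0.01  0.06  0.02] op 0.252 gf 59.4 q6 -1.94
-> cm [ 5.18 43.86 -0.42] twist -12.9
```

>>> servo_tool(motion=[[[0.3, 3, -0.4, 0, 1], [0.8, 7.5, -0.4, 0, 1], [1.4, 12, -0.4, 0, 1], [2, 17, -0.4, 0, 1], [2.6, 22, -0.4, 0, 1]]])

```text
time_s: 9.05
eef_pos: [0.5436, 0.0271, 0.1984]
eef_rot: [-0.002, 0.095, 0.995, 0.0]
wrist_force: [1.5, -0.3, -1.1]
opening: 0.249
grasp_force: 59.5
```

>>> servo_tool(motion=[[[0.6, 5, 0, -4, 1], [1.2, 10, 0, -8, 1], [1.8, 15, 0, -12.9, 1], [2.3, 19.5, 0, -12.9, 1], [2.6, 21.9, 0, -12.9, 1]]])

```text
time_s: 9.55
eef_pos: [0.5591, 0.2487, 0.1981]
eef_rot: [-0.002, -0.019, 1.0, 0.0]
wrist_force: [0.4, -0.6, -0.4]
opening: 0.25
grasp_force: 59.6
```

>>> servo_tool(motion=[[[0, 0, 0, 0, 1], [0, 0, 0, 0, 1], [0, 0, 0, 0, 1], [0, 0, 0, 0, 1], [0, 0, 0, 0, 1]]])

```text
time_s: 10.05
eef_pos: [0.5608, 0.2441, 0.2004]
eef_rot: [-0.0, -0.017, 1.0, -0.0]
wrist_force: [0.0, 0.5, -1.6]
opening: 0.253
grasp_force: 59.6
```

```bash
python3 g.py 560.5 245.7 84 92
```

```text
t 10.05 tcp [560.85 244.15 200.38] yawY 91.9 tilt [-0. -0.] F [ 0.05  0.49 -1.63] M [0.01 0.02 0.05] op 0.253 gf 59.6 q6 -1.39
-> cm [ 0.03  0.16 11.64] twist -0.1
```

>>> servo_tool(motion=[[[0, 0, 4, 0, 1], [0, 0, 8, 0, 1], [0, 0, 10.8, 0, 1], [0, 0, 11.2, 0, 1], [0, 0, 11.4, 0, 1]]])

```text
time_s: 10.55
eef_pos: [0.5607, 0.2448, 0.0864]
eef_rot: [-0.0, -0.017, 1.0, -0.0]
wrist_force: [0.7, 0.2, -0.8]
opening: 0.25
grasp_force: 59.5
```

>>> servo_tool(motion=[[[0, 0, 0.2, 0, 1], [0, 0, 0.3, 0, 1], [0, 0, 0.3, 0, 1]]])

```text
time_s: 10.85
eef_pos: [0.5616, 0.2455, 0.0849]
eef_rot: [0.001, -0.018, 1.0, 0.0]
wrist_force: [0.2, 0.2, -0.7]
opening: 0.253
grasp_force: 59.5
```

```bash
python3 g.py 560.5 245.7 150 92
```

```text
t 10.85 tcp [561.57 245.46  84.92] yawY 92.0 tilt [0. 0.] F [ 0.19  0.18 -0.68] M [-0.06  0.02  0.04] op 0.253 gf 59.5 q6 -1.39
-> cm [ 0.09  0.03 -6.51] twist 0.0
```

>>> servo_tool(motion=[[[0, 0, 0.1, 0, 1], [0, 0, 0.2, 0, 1], [0, 0, 0.25, 0, 1], [0, 0, 0.25, 0, 1]]])

```text
time_s: 11.25
eef_pos: [0.5614, 0.2455, 0.083]
eef_rot: [0.001, -0.018, 1.0, 0.0]
wrist_force: [-4.2, -1.3, 9.9]
opening: 0.249
grasp_force: 61.3
```

>>> servo_tool(motion=[[[0, 0, 0, 0, -0.2], [0, 0, 0, 0, -0.2], [0, 0, 0, 0, -0.2], [0, 0, -3, 0, -0.2], [0, 0, -7, 0, -0.2]]])

```text
time_s: 11.75
eef_pos: [0.5586, 0.2447, 0.1488]
eef_rot: [-0.003, -0.018, 1.0, -0.001]
wrist_force: [-0.2, 0.0, 0.4]
opening: 0.604
grasp_force: 0.0
```

```bash
python3 g.py 598 162.3 150 82.5
```

```text
t 11.75 tcp [558.64 244.72 148.83] yawY 92.0 tilt [-0.01 -0.  ] F [-0.16  0.    0.41] M [-0.06 -0.01  0.04] op 0.604 gf 0.0 q6 -1.39
-> cm [-3.64 -8.38 -0.13] twist 9.5
```

>>> servo_tool(motion=[[[-1.2, -3, 0, 3, -0.2], [-2.6, -6, 0, 6, -0.2], [-3.6, -8.4, 0, 9.5, -0.2], [-3.6, -8.4, 0, 9.5, -0.2], [-3.6, -8.4, 0, 9.5, -0.2]]])

```text
time_s: 12.25
eef_pos: [0.5996, 0.1622, 0.1506]
eef_rot: [-0.0, 0.065, 0.998, 0.0]
wrist_force: [-1.0, 0.8, -0.3]
opening: 0.6
grasp_force: 0.0
```

>>> servo_tool(motion=[[[0, 0, 0, 0, -0.2], [0, 0, 0, 0, -0.2], [0, 0, 0, 0, -0.2], [0, 0, 0, 0, -0.2], [0, 0, 0, 0, -0.2]]])

```text
time_s: 12.75
eef_pos: [0.5995, 0.1629, 0.151]
eef_rot: [-0.0, 0.065, 0.998, 0.0]
wrist_force: [0.5, -0.4, 0.4]
opening: 0.601
grasp_force: 0.0
```

```bash
python3 - <<'E'
from bench import ctrl
from h import *
o,c,T=wrist(ctrl,"w4");W=world(c,T)
for r,z,k in blobs(W,.08,.1,(.3,.75,-.2,.5)):print(" wrist head",r,z,k)
c=ctrl.camera("side");W=world(c)
for r,z,k in blobs(W,.082,.1,(.3,.75,-.2,.5)):print(" side head",r,z,k)
E
python3 g.py 598 162.3 82 82.5
```

```text
wrist head ((560.7581787109375, 245.6146240234375), (22.327449798583984, 22.48838996887207), 2.0721805095672607) 0.09144552949213662 2778
 wrist head ((598.0173950195312, 161.86866760253906), (21.90549087524414, 22.329931259155273), 82.24430084228516) 0.09155376517301521 2100
 wrist head ((614.4654541015625, 76.10075378417969), (21.9840087890625, 23.197391510009766), 39.978023529052734) 0.0914020973458746 2132
 side head ((608.33349609375, 73.14171600341797), (10.563840866088867, 24.505903244018555), 24.285451889038086) 0.08979769016316876 73
 side head ((598.0591430664062, 162.71214294433594), (24.1519832611084, 23.401500701904297), 84.7992172241211) 0.08987618740031128 202
 side head ((559.9657592773438, 246.20059204101562), (24.169178009033203, 23.89501953125), 88.47817993164062) 0.09050660272658925 234
t 12.85 tcp [599.57 162.76 150.99] yawY 82.5 tilt [ 0. -0.] F [0.41 0.02 0.04] M [-0.02  0.02  0.06] op 0.600 gf 0.0 q6 -1.37
-> cm [ 0.15 -0.07  6.9 ] twist 0.0
```

>>> servo_tool(motion=[[[0.15, -0.08, 2.5, 0, -0.2], [0.15, -0.08, 5, 0, -0.2], [0.15, -0.08, 6.5, 0, -0.2], [0.15, -0.08, 6.9, 0, -0.2], [0.15, -0.08, 6.9, 0, -0.2]]])

```text
time_s: 13.35
eef_pos: [0.5979, 0.162, 0.0816]
eef_rot: [-0.0, 0.065, 0.998, -0.0]
wrist_force: [-0.6, 0.1, -0.4]
opening: 0.601
grasp_force: 0.0
```

>>> servo_tool(motion=[[[0, 0, 0, 0, 1], [0, 0, 0, 0, 1], [0, 0, 0, 0, 1], [0, 0, 0, 0, 1], [0, 0, 0, 0, 1]]])

```text
time_s: 13.85
eef_pos: [0.599, 0.1621, 0.0834]
eef_rot: [0.001, 0.065, 0.998, 0.0]
wrist_force: [-1.0, -0.5, 5.7]
opening: 0.247
grasp_force: 59.5
```

```bash
python3 g.py 598 162 203 82.5
```

```text
t 13.85 tcp [599.05 162.1   83.41] yawY 82.5 tilt [0. 0.] F [-0.98 -0.45  5.74] M [ 0.06  0.01 -0.02] op 0.247 gf 59.5 q6 -1.37
-> cm [  0.07  -0.02 -11.96] twist 0.0
```

>>> servo_tool(motion=[[[0, 0, -4, 0, 1], [0, 0, -8, 0, 1], [0, 0, -11.5, 0, 1], [0, 0, -12, 0, 1], [0, 0, -12, 0, 1]]])

```text
time_s: 14.35
eef_pos: [0.5984, 0.1621, 0.2027]
eef_rot: [0.001, 0.065, 0.998, 0.0]
wrist_force: [0.3, 1.0, -2.6]
opening: 0.25
grasp_force: 59.6
```

```bash
python3 g.py 531.3 -195.7 190 79.1
```

```text
t 14.35 tcp [598.41 162.05 202.74] yawY 82.5 tilt [0. 0.] F [ 0.3   1.03 -2.63] M [-0.01  0.03 -0.01] op 0.250 gf 59.6 q6 -1.37
-> cm [  2.01 -36.34   1.26] twist 3.4
```

>>> servo_tool(motion=[[[0.1, -3, 0, 0, 1], [0.4, -7.5, 0, 0, 1], [0.6, -12, 0, 0, 1], [0.9, -16, 0, 0, 1], [1.1, -19, 0, 0, 1]]])

```text
time_s: 14.85
eef_pos: [0.5601, -0.0268, 0.1988]
eef_rot: [-0.003, 0.066, 0.998, 0.0]
wrist_force: [0.3, 0.2, -1.7]
opening: 0.252
grasp_force: 59.4
```

>>> servo_tool(motion=[[[0.2, -4, 0.3, 1, 1], [0.5, -8.5, 0.6, 3, 1], [0.8, -13, 1, 3.4, 1], [0.9, -16.3, 1.2, 3.4, 1], [0.9, -17.3, 1.2, 3.4, 1]]])

```text
time_s: 15.35
eef_pos: [0.5286, -0.1978, 0.1866]
eef_rot: [-0.002, 0.096, 0.995, 0.001]
wrist_force: [-0.0, 0.3, -1.8]
opening: 0.247
grasp_force: 59.8
```

>>> servo_tool(motion=[[[0, 0, 1, 0, 1], [0, 0, 2, 0, 1], [0, 0, 3, 0, 1], [0, 0, 3.6, 0, 1], [0, 0, 3.6, 0, 1]]])

```text
time_s: 15.85
eef_pos: [0.5304, -0.1938, 0.1523]
eef_rot: [-0.001, 0.094, 0.996, 0.001]
wrist_force: [-0.4, 1.1, -2.9]
opening: 0.248
grasp_force: 59.8
```

>>> servo_tool(motion=[[[0, 0, 0, 0, 1], [0, 0, 0, 0, 1], [0, 0, 0, 0, 1], [0, 0, 0, 0, 1]]])

```text
time_s: 16.25
eef_pos: [0.5313, -0.1955, 0.1545]
eef_rot: [0.0, 0.095, 0.996, -0.0]
wrist_force: [-0.4, -0.2, -3.2]
opening: 0.248
grasp_force: 59.8
```

```bash
python3 g.py 531.3 -195.7 137 79.1
```

```text
t 16.25 tcp [ 531.27 -195.5   154.45] yawY 79.1 tilt [ 0. -0.] F [-0.44 -0.16 -3.17] M [-0.03  0.04 -0.02] op 0.248 gf 59.8 q6 -1.94
-> cm [-0.   -0.02  1.75] twist 0.0
```

Aligned. Descending to about 133 mm.

>>> servo_tool(motion=[[[0, 0, 0.8, 0, 1], [0, 0, 1.5, 0, 1], [0, 0, 1.9, 0, 1], [0, 0, 2.2, 0, 1], [0, 0, 2.2, 0, 1]]])

```text
time_s: 16.75
eef_pos: [0.5317, -0.1957, 0.1334]
eef_rot: [0.001, 0.095, 0.996, -0.0]
wrist_force: [-2.0, 1.4, 9.8]
opening: 0.25
grasp_force: 61.4
```

```bash
python3 g.py 531.3 -195.7 121.5 79.1
```

```text
t 16.75 tcp [ 531.74 -195.75  133.43] yawY 79.1 tilt [ 0. -0.] F [-2.03  1.36  9.77] M [0.38 0.54 0.02] op 0.250 gf 61.4 q6 -1.94
-> cm [ 0.05 -0.    1.19] twist 0.0
```

>>> servo_tool(motion=[[[0.1, 0, 0.1, 0, 1], [0.2, 0, 0.1, 0, 1], [0.2, 0.1, 0.1, 0, 1], [0.2, 0.2, 0.1, 0, 1], [0.2, 0.2, 0.1, 0, 1]]])

```text
time_s: 17.25
eef_pos: [0.5313, -0.1952, 0.1334]
eef_rot: [0.002, 0.095, 0.996, -0.002]
wrist_force: [-0.9, -3.6, 9.1]
opening: 0.253
grasp_force: 61.3
```

>>> servo_tool(motion=[[[-0.1, -0.1, 0, 0, 1], [-0.2, -0.2, 0, 0, 1], [-0.3, -0.3, 0, 0, 1], [-0.4, -0.4, 0, 0, 1], [-0.4, -0.4, 0, 0, 1]]])

```text
time_s: 17.75
eef_pos: [0.5327, -0.1967, 0.1332]
eef_rot: [-0.0, 0.095, 0.996, 0.001]
wrist_force: [-6.9, 7.3, 20.2]
opening: 0.246
grasp_force: 62.9
```

>>> servo_tool(motion=[[[0.1, 0.1, 0, 3, 1], [0.2, 0.2, 0, 5, 1], [0.2, 0.2, 0, 0, 1], [0.2, 0.2, 0, -5, 1], [0.2, 0.2, 0, 0, 1]]])

```text
time_s: 18.25
eef_pos: [0.5322, -0.1962, 0.1332]
eef_rot: [0.001, 0.094, 0.996, -0.001]
wrist_force: [-2.2, 1.7, 12.7]
opening: 0.248
grasp_force: 62.0
```

```bash
python3 g.py 531.3 -195.7 121.5 79.1
```

```text
t 18.25 tcp [ 532.2  -196.16  133.18] yawY 79.2 tilt [ 0. -0.] F [-2.15  1.74 12.73] M [0.23 0.55 0.35] op 0.248 gf 62.0 q6 -1.95
-> cm [0.1  0.03 1.17] twist 0.1
```

Socket 2 is undersize too: it stays centred on the bevel 12 mm up. I'm returning it.

>>> servo_tool(motion=[[[0, 0, -2, 0, 1], [0, 0, -5, 0, 1], [0, 0, -7, 0, 1], [0, 0, -7, 0, 1], [0, 0, -7, 0, 1]]])

```text
time_s: 18.75
eef_pos: [0.5308, -0.1952, 0.2002]
eef_rot: [-0.0, 0.095, 0.996, 0.0]
wrist_force: [0.0, -0.3, -3.0]
opening: 0.252
grasp_force: 60.4
```

```bash
python3 g.py 598.7 162 205 82.5
```

```text
t 18.75 tcp [ 530.81 -195.21  200.25] yawY 79.1 tilt [-0.  0.] F [ 0.01 -0.3  -3.05] M [-0.01  0.02  0.02] op 0.252 gf 60.4 q6 -1.94
-> cm [ 0.07 36.36 -0.47] twist -3.4
```

>>> servo_tool(motion=[[[0, 3, -0.3, 0, 1], [0, 7.5, -0.5, 0, 1], [0, 12, -0.5, 0, 1], [0, 16, -0.5, 0, 1], [0, 19, -0.5, 0, 1]]])

```text
time_s: 19.25
eef_pos: [0.5657, -0.0061, 0.2035]
eef_rot: [-0.002, 0.094, 0.996, 0.0]
wrist_force: [1.3, -0.1, -2.0]
opening: 0.253
grasp_force: 60.3
```

>>> servo_tool(motion=[[[0, 4, 0, -1, 1], [0, 8.5, 0, -3, 1], [0.1, 13, 0, -3.4, 1], [0.1, 16.3, 0, -3.4, 1], [0.1, 17.3, 0, -3.4, 1]]])

```text
time_s: 19.75
eef_pos: [0.5972, 0.1647, 0.2032]
eef_rot: [-0.002, 0.063, 0.998, 0.0]
wrist_force: [0.1, -1.0, -2.2]
opening: 0.249
grasp_force: 60.3
```

>>> servo_tool(motion=[[[0, 0, 0, 0, 1], [0, 0, 0, 0, 1], [0, 0, 2, 0, 1], [0, 0, 5, 0, 1], [0, 0, 5, 0, 1]]])

```text
time_s: 20.25
eef_pos: [0.5952, 0.1592, 0.1512]
eef_rot: [-0.004, 0.066, 0.998, -0.001]
wrist_force: [-1.1, -0.5, -3.0]
opening: 0.249
grasp_force: 60.2
```

>>> servo_tool(motion=[[[0, 0, 0, 0, 1], [0, 0, 0, 0, 1], [0, 0, 0, 0, 1]]])

```text
time_s: 20.55
eef_pos: [0.5996, 0.161, 0.1578]
eef_rot: [0.001, 0.065, 0.998, 0.0]
wrist_force: [0.8, 0.2, -1.5]
opening: 0.245
grasp_force: 60.2
```

```bash
python3 g.py 598.7 162 83.4 82.5
```

```text
t 20.55 tcp [599.61 161.02 157.82] yawY 82.5 tilt [0. 0.] F [ 0.8   0.24 -1.52] M [-0.03  0.05 -0.  ] op 0.245 gf 60.2 q6 -1.37
-> cm [0.12 0.08 7.44] twist 0.0
```

>>> servo_tool(motion=[[[0.1, 0.1, 3, 0, 1], [0.1, 0.1, 5.5, 0, 1], [0.1, 0.1, 6.7, 0, 1], [0.1, 0.1, 6.7, 0, 1], [0.1, 0.1, 6.7, 0, 1]]])

```text
time_s: 21.05
eef_pos: [0.5985, 0.1625, 0.0901]
eef_rot: [0.001, 0.065, 0.998, 0.0]
wrist_force: [0.5, 0.1, -2.4]
opening: 0.249
grasp_force: 60.4
```

>>> servo_tool(motion=[[[0, 0, 0.2, 0, 1], [0, 0, 0.4, 0, 1], [0, 0, 0.5, 0, 1], [0, 0, 0.5, 0, 1]]])

```text
time_s: 21.45
eef_pos: [0.5977, 0.1625, 0.0841]
eef_rot: [0.0, 0.065, 0.998, -0.0]
wrist_force: [-0.2, -0.1, -2.5]
opening: 0.25
grasp_force: 60.4
```

```bash
python3 g.py 598.7 162 83.4 82.5
```

```text
t 21.45 tcp [597.66 162.48  84.14] yawY 82.5 tilt [ 0. -0.] F [-0.23 -0.13 -2.46] M [0.01 0.06 0.03] op 0.250 gf 60.4 q6 -1.37
-> cm [-0.11 -0.03  0.07] twist 0.0
```

>>> servo_tool(motion=[[[0, 0, 0.1, 0, 1], [0, 0, 0.15, 0, 1], [0, 0, 0.15, 0, 1]]])

```text
time_s: 21.75
eef_pos: [0.5979, 0.1625, 0.0834]
eef_rot: [0.0, 0.065, 0.998, 0.0]
wrist_force: [-2.5, 0.3, 4.6]
opening: 0.252
grasp_force: 61.5
```

>>> servo_tool(motion=[[[0, 0, 0, 0, -0.2], [0, 0, 0, 0, -0.2], [0, 0, 0, 0, -0.2], [0, 0, -3, 0, -0.2], [0, 0, -7, 0, -0.2]]])

```text
time_s: 22.25
eef_pos: [0.5956, 0.1622, 0.1504]
eef_rot: [-0.003, 0.065, 0.998, -0.0]
wrist_force: [0.1, 0.4, -0.0]
opening: 0.602
grasp_force: 0.0
```

```bash
python3 g.py 614.2 76.3 150 39.6 614.2 76.3 150 129.6
```

```text
t 22.25 tcp [595.62 162.25 150.38] yawY 82.5 tilt [-0.01 -0.  ] F [ 0.13  0.4  -0.  ] M [-0.   -0.01  0.02] op 0.602 gf 0.0 q6 -1.37
-> cm [-2.96 -8.28  0.03] twist 42.9
-> cm [-2.96 -8.28  0.03] twist -47.1
```

>>> servo_tool(motion=[[[-0.6, -1.7, 0, 8.5, -0.2], [-1.2, -3.4, 0, 17, -0.2], [-1.8, -5.1, 0, 25.5, -0.2], [-2.5, -7, 0, 34, -0.2], [-2.9, -8.3, 0, 42.5, -0.2]]])

```text
time_s: 22.75
eef_pos: [0.6159, 0.0752, 0.1525]
eef_rot: [0.0, 0.425, 0.905, -0.0]
wrist_force: [0.9, 0.4, -0.4]
opening: 0.599
grasp_force: 0.0
```

>>> servo_tool(motion=[[[0, 0, 0, 0, -0.2], [0, 0, 0, 0, -0.2], [0, 0, 0, 0, -0.2], [0, 0, 0, 0, -0.2], [0, 0, 0, 0, -0.2]]])

```text
time_s: 23.25
eef_pos: [0.6155, 0.0771, 0.1525]
eef_rot: [-0.0, 0.421, 0.907, 0.0]
wrist_force: [-0.0, 0.5, -1.1]
opening: 0.602
grasp_force: 0.0
```

```bash
python3 - <<'E'
from bench import ctrl
from h import *
o,c,T=wrist(ctrl,"w5");W=world(c,T)
for r,z,k in blobs(W,.08,.1,(.3,.75,-.2,.5)):print(" wrist head",r,z,k)
E
python3 g.py 614.2 76.3 82 39.6
```

```text
wrist head ((596.957275390625, 162.80714416503906), (22.309680938720703, 22.298707962036133), 82.6654281616211) 0.09159722868354306 2805
 wrist head ((614.7020263671875, 75.86282348632812), (22.105941772460938, 22.29056167602539), 40.490116119384766) 0.091535126659479 2069
t 23.30 tcp [615.5   77.01 152.47] yawY 40.1 tilt [0. 0.] F [ 0.34 -0.09 -0.2 ] M [-0.04 -0.02  0.01] op 0.596 gf 0.0 q6 -0.77
-> cm [ 0.03 -0.15  7.05] twist 0.5
```

>>> servo_tool(motion=[[[0, -0.14, 2.5, 0, -0.2], [0, -0.14, 5, 0, -0.2], [0, -0.14, 6.5, 0, -0.2], [0, -0.14, 7, 0, -0.2], [0, -0.14, 7, 0, -0.2]]])

```text
time_s: 23.8
eef_pos: [0.6142, 0.0756, 0.0819]
eef_rot: [-0.001, 0.422, 0.906, -0.0]
wrist_force: [0.0, 0.2, 0.4]
opening: 0.597
grasp_force: 0.0
```

>>> servo_tool(motion=[[[0, 0, 0, 0, 1], [0, 0, 0, 0, 1], [0, 0, 0, 0, 1], [0, 0, 0, 0, 1], [0, 0, 0, 0, 1]]])

```text
time_s: 24.3
eef_pos: [0.6157, 0.0754, 0.084]
eef_rot: [0.001, 0.422, 0.906, 0.001]
wrist_force: [0.4, 0.4, 5.9]
opening: 0.244
grasp_force: 59.5
```

>>> servo_tool(motion=[[[0, 0, -4, 0, 1], [0, 0, -8, 0, 1], [0, 0, -11.5, 0, 1], [0, 0, -12, 0, 1], [0, 0, -12, 0, 1]]])

```text
time_s: 24.8
eef_pos: [0.6149, 0.0755, 0.2034]
eef_rot: [0.001, 0.422, 0.906, 0.0]
wrist_force: [-0.3, 0.3, -1.3]
opening: 0.25
grasp_force: 59.4
```

```bash
python3 g.py 531.3 -195.7 190 49.1
```

```text
t 24.80 tcp [614.93  75.5  203.4 ] yawY 40.0 tilt [ 0. -0.] F [-0.32  0.32 -1.32] M [ 0.01 -0.04  0.04] op 0.250 gf 59.4 q6 -0.77
-> cm [-15.38 -23.85   1.33] twist -9.1
```

>>> servo_tool(motion=[[[-1.5, -2.5, 0, 0, 1], [-4, -6, 0, 0, 1], [-6.2, -9.5, 0, 0, 1], [-8, -12.4, 0, 0, 1], [-9, -14, 0, 0, 1]]])

```text
time_s: 25.3
eef_pos: [0.5627, -0.0854, 0.1994]
eef_rot: [-0.003, 0.423, 0.906, -0.001]
wrist_force: [0.6, 0.5, -1.4]
opening: 0.248
grasp_force: 59.4
```

>>> servo_tool(motion=[[[-2, -3, 0.3, -3, 1], [-4, -6.5, 0.6, -6, 1], [-5.7, -8.8, 1, -9.1, 1], [-6.4, -9.9, 1.3, -9.1, 1], [-6.4, -9.9, 1.3, -9.1, 1]]])

```text
time_s: 25.8
eef_pos: [0.5289, -0.1967, 0.1869]
eef_rot: [-0.002, 0.351, 0.936, 0.0]
wrist_force: [0.8, 0.4, -1.3]
opening: 0.246
grasp_force: 59.4
```

>>> servo_tool(motion=[[[0, 0, 1, 0, 1], [0, 0, 2, 0, 1], [0, 0, 3, 0, 1], [0, 0, 3.5, 0, 1], [0, 0, 3.5, 0, 1]]])

```text
time_s: 26.3
eef_pos: [0.5301, -0.1951, 0.1531]
eef_rot: [-0.001, 0.349, 0.937, 0.0]
wrist_force: [-0.8, -0.4, -0.7]
opening: 0.247
grasp_force: 59.4
```

>>> servo_tool(motion=[[[0, 0, 0, 0, 1], [0, 0, 0, 0, 1], [0, 0, 0, 0, 1], [0, 0, 0, 0, 1], [0, 0, 0, 0, 1]]])

```text
time_s: 26.8
eef_pos: [0.5307, -0.1963, 0.1547]
eef_rot: [0.0, 0.349, 0.937, -0.0]
wrist_force: [-0.1, -0.3, -2.3]
opening: 0.248
grasp_force: 59.4
```

```bash
python3 g.py 531.3 -195.9 137 49.1
```

```text
t 26.80 tcp [ 530.66 -196.27  154.71] yawY 49.1 tilt [ 0. -0.] F [-0.11 -0.34 -2.27] M [ 0.04  0.03 -0.01] op 0.248 gf 59.4 q6 -1.42
-> cm [-0.02  0.07  1.77] twist 0.0
```

>>> servo_tool(motion=[[[0, 0.06, 0.8, 0, 1], [0, 0.06, 1.4, 0, 1], [0, 0.06, 1.8, 0, 1], [0, 0.06, 2.2, 0, 1], [0, 0.06, 2.4, 0, 1]]])

```text
time_s: 27.3
eef_pos: [0.5307, -0.1955, 0.1297]
eef_rot: [-0.0, 0.349, 0.937, 0.0]
wrist_force: [0.4, -0.0, -1.0]
opening: 0.247
grasp_force: 59.4
```

```bash
python3 g.py 531.3 -195.9 122 49.1
```

```text
t 27.30 tcp [ 530.68 -195.51  129.69] yawY 49.1 tilt [-0.  0.] F [ 0.44 -0.05 -0.98] M [-0.06 -0.01  0.03] op 0.247 gf 59.4 q6 -1.42
-> cm [-0.07  0.01  0.77] twist 0.0
```

Already lower than the other two (129.7 mm) with no force, so this is the fit. Seating is at about 122 mm.

>>> servo_tool(motion=[[[0, 0, 0.2, 0, 1], [0, 0, 0.4, 0, 1], [0, 0, 0.6, 0, 1], [0, 0, 0.7, 0, 1], [0, 0, 0.7, 0, 1]]])

```text
time_s: 27.8
eef_pos: [0.5309, -0.1956, 0.1233]
eef_rot: [-0.0, 0.349, 0.937, 0.0]
wrist_force: [-0.2, -0.0, -1.1]
opening: 0.25
grasp_force: 59.4
```

```bash
python3 g.py 531.3 -195.9 122 49.1
```

```text
t 27.80 tcp [ 530.91 -195.64  123.34] yawY 49.1 tilt [-0.  0.] F [-0.2  -0.04 -1.06] M [0.05 0.03 0.01] op 0.250 gf 59.4 q6 -1.42
-> cm [-0.05  0.01  0.13] twist 0.0
```

>>> servo_tool(motion=[[[0, 0, 0.1, 0, 1], [0, 0, 0.2, 0, 1], [0, 0, 0.2, 0, 1], [0, 0, 0.2, 0, 1], [0, 0, 0.2, 0, 1]]])

```text
time_s: 28.3
eef_pos: [0.5311, -0.1958, 0.1219]
eef_rot: [0.0, 0.349, 0.937, -0.0]
wrist_force: [-1.9, 0.6, 4.6]
opening: 0.253
grasp_force: 60.2
```

```bash
python3 g.py 531.3 -195.9 122 49.1
python3 - <<'E'
from bench import ctrl
from h import *
c=ctrl.camera("side");cv2.imwrite("pics/side9.png",c["pixels"][:,:,::-1])
c=ctrl.camera("top");W=world(c)
for r,z,k in blobs(W,.082,.1,(.3,.75,0,.5)):print(" head",r,z,k)
E
```

```text
t 28.30 tcp [ 531.15 -195.83  121.94] yawY 49.1 tilt [ 0. -0.] F [-1.95  0.56  4.64] M [0.16 0.37 0.02] op 0.253 gf 60.2 q6 -1.42
-> cm [-0.02  0.   -0.01] twist 0.0
 head ((595.7322998046875, 164.12242126464844), (23.16887855529785, 22.13714599609375), 82.31156921386719) 0.0908972753599869 171
 head ((559.1351318359375, 246.34326171875), (21.23821449279785, 22.313316345214844), 3.026686668395996) 0.09085331008599154 174
```

View pics/side9.png

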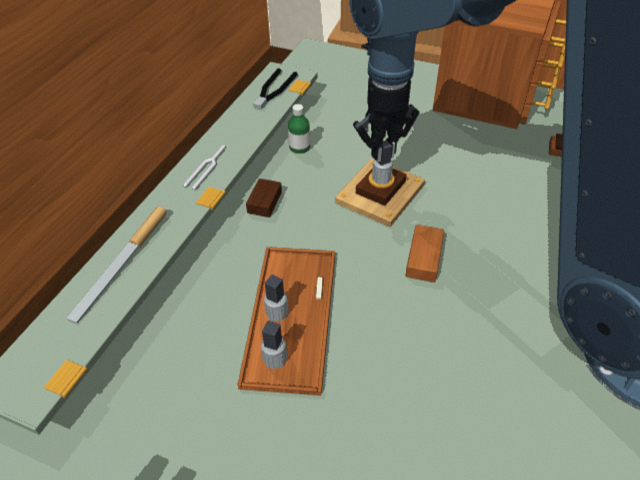

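The side view shows the socket down on the washer at (382,178) with the gripper on it. The other two stand upright in the tray at (275,300) and (272,345). The TCP height of 121.9 mm and the contact force of about 5 N agree with a full seat, so I'm handing in.

>>> servo_tool(motion=[[[0, 0, 0, 0, 1], [0, 0, 0, 0, 1], [0, 0, 0, 0, 1], [0, 0, 0, 0, 1], [0, 0, 0, 0, 1]]])

```text
time_s: 28.9
eef_pos: [0.5312, -0.1958, 0.1219]
eef_rot: [0.0, 0.349, 0.937, -0.0]
wrist_force: [-1.7, 0.6, 5.9]
opening: 0.248
grasp_force: 60.3
```

```bash
python3 g.py; python3 -c "
from bench import ctrl
print(ctrl.hand_in())"
```

```text
t 28.90 tcp [ 531.15 -195.81  121.95] yawY 49.1 tilt [ 0. -0.] F [-1.68  0.64  5.88] M [ 0.18  0.36 -0.  ] op 0.248 gf 60.3 q6 -1.42
the job is handed in; nothing more can be done
None
```

The third socket I tried fits: it is seated fully on the nut with the gripper still holding it, the other two stand upright back in the tray, and the job was handed in at about 29 s (no verdict was returned).

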